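# Tag the worn-out shock mount

## Task

One of the three shock mounts on the test plate has gone soft. With the shut fingertips, gently press each black pad down several millimetres and let it come back up, one after another from the robot's left to its right, to feel which spring is the softest; after that push only that mount's orange tag fully down and move clear. Leave the other tags up and do not disturb or pick up anything else on the bench.

Things in the scene. Friction and masses are not known exactly. Their poses are not given: they have to be found in the camera images.
- fixture: aluminium test plate lying fixed on the iron surface plate, 180 (its x) x 350 (its y) x 12 mm, origin at the centre of its underside; its x points away from the robot, its y to the robot's left. Three outwardly identical grey shock mounts stand on it in a row along its y, 115 mm apart (at y = +115, 0 and -115 mm, x = 0).
- mount_k: one of the three shock mounts; which of them stands left, middle or right changes from run to run. Fixed; origin on the pad's axis, at the underside of the mount (12 mm above the surface plate), axes as the fixture's. A round black rubber pad (40 mm across, 8 mm thick) rides on a coil spring over a round steel housing (46 mm across); 62 mm beyond it (the mount's +x, the side away from the robot) an orange tag stands in a grey guide block (22 x 36 mm, 36 mm high).
- pad_k (a joint): how far this mount's pad is pressed straight down, in m: 0 released, 0.020 bottomed. It springs back. All pads need about 1 N to begin to move; from there the force grows in proportion to the travel, with a different stiffness for each mount: about 300, 600 and 1100 N/m (the softest is half as stiff as the next).
- pad_k_top (a point): centre of the top face of this mount's rubber pad (released: 74 mm above the surface plate); moves with the pad
- tag_k (a joint): how far this mount's orange tag is pushed straight down, in m: about 0 to 0.002 (up) at the start, 0.015 fully down on its stop. Needs about 3 N, has no spring and stays where it is left.
- tag_k_top (a point): centre of the top face (16 x 28 mm, long side along the fixture's y) of this mount's orange tag, level with the released pads at the start, 26 mm above the top of its guide block; moves with the tag
- mount_m: one of the three shock mounts; which of them stands left, middle or right changes from run to run. Fixed; origin on the pad's axis, at the underside of the mount (12 mm above the surface plate), axes as the fixture's. A round black rubber pad (40 mm across, 8 mm thick) rides on a coil spring over a round steel housing (46 mm across); 62 mm beyond it (the mount's +x, the side away from the robot) an orange tag stands in a grey guide block (22 x 36 mm, 36 mm high).
- pad_m (a joint): how far this mount's pad is pressed straight down, in m: 0 released, 0.020 bottomed. It springs back. All pads need about 1 N to begin to move; from there the force grows in proportion to the travel, with a different stiffness for each mount: about 300, 600 and 1100 N/m (the softest is half as stiff as the next).
- pad_m_top (a point): centre of the top face of this mount's rubber pad (released: 74 mm above the surface plate); moves with the pad
- tag_m (a joint): how far this mount's orange tag is pushed straight down, in m: about 0 to 0.002 (up) at the start, 0.015 fully down on its stop. Needs about 3 N, has no spring and stays where it is left.
- tag_m_top (a point): centre of the top face (16 x 28 mm, long side along the fixture's y) of this mount's orange tag, level with the released pads at the start, 26 mm above the top of its guide block; moves with the tag
- mount_r: one of the three shock mounts; which of them stands left, middle or right changes from run to run. Fixed; origin on the pad's axis, at the underside of the mount (12 mm above the surface plate), axes as the fixture's. A round black rubber pad (40 mm across, 8 mm thick) rides on a coil spring over a round steel housing (46 mm across); 62 mm beyond it (the mount's +x, the side away from the robot) an orange tag stands in a grey guide block (22 x 36 mm, 36 mm high).
- pad_r (a joint): how far this mount's pad is pressed straight down, in m: 0 released, 0.020 bottomed. It springs back. All pads need about 1 N to begin to move; from there the force grows in proportion to the travel, with a different stiffness for each mount: about 300, 600 and 1100 N/m (the softest is half as stiff as the next).
- pad_r_top (a point): centre of the top face of this mount's rubber pad (released: 74 mm above the surface plate); moves with the pad
- tag_r (a joint): how far this mount's orange tag is pushed straight down, in m: about 0 to 0.002 (up) at the start, 0.015 fully down on its stop. Needs about 3 N, has no spring and stays where it is left.
- tag_r_top (a point): centre of the top face (16 x 28 mm, long side along the fixture's y) of this mount's orange tag, level with the released pads at the start, 26 mm above the top of its guide block; moves with the tag
- collar: black oxide set collar, 32 mm across, 14 mm high, loose on the near edge of the test plate between the left and middle mounts; origin at the centre of its underside; leave alone
- spacer: tan phenolic spacer ring, 32 mm across, 18 mm high, loose on the near edge of the test plate between the middle and right mounts; origin at the centre of its underside; leave alone
- worm_wheel: bronze worm wheel lying flat, 79 mm across, 30 mm high, to the right of the test plate; origin at the centre of its underside; leave alone
- indicator: chrome dial indicator lying on its back, 56 mm across, 22 mm high, its stem 65 mm out along its x, to the right; origin at the centre of its underside; leave alone
- vblock: steel V-block, 60 x 50 x 34 mm, beyond the test plate; origin at the centre of its underside; leave alone
- oil_bottle: white oil bottle with a red cap, 44 mm across, 100 mm high, near left; origin at the centre of its underside; leave alone
- vise: small grey-green bench vise, fixed, 140 x 70 mm, screw handle reaching 92 mm along its -x, holding an upright steel pinion shaft 152 mm high; left of the test plate; origin at the centre of its underside; leave alone

How it is judged (in metres and radians):
On the way, in this order (a step that is already met when the one before it is completed fails the run):
1. the left pad is pressed down at least 2.5 mm, the other two are not pressed, and no tag is down (((y of mount_k in the frame of fixture above 0.06 m and value of joint pad_k above 0.0025 m and value of joint each of pad_m, pad_r below 0.002 m and value of joint each of tag_k, tag_m, tag_r below 0.005 m) or (y of mount_m in the frame of fixture above 0.06 m and value of joint pad_m above 0.0025 m and value of joint each of pad_k, pad_r below 0.002 m and value of joint each of tag_k, tag_m, tag_r below 0.005 m) or (y of mount_r in the frame of fixture above 0.06 m and value of joint pad_r above 0.0025 m and value of joint each of pad_k, pad_m below 0.002 m and value of joint each of tag_k, tag_m, tag_r below 0.005 m))), for 0.1 s.
2. the middle pad is pressed down at least 2.5 mm, the other two are not pressed, and no tag is down (((y of mount_k in the frame of fixture between -0.06 and 0.06 m and value of joint pad_k above 0.0025 m and value of joint each of pad_m, pad_r below 0.002 m and value of joint each of tag_k, tag_m, tag_r below 0.005 m) or (y of mount_m in the frame of fixture between -0.06 and 0.06 m and value of joint pad_m above 0.0025 m and value of joint each of pad_k, pad_r below 0.002 m and value of joint each of tag_k, tag_m, tag_r below 0.005 m) or (y of mount_r in the frame of fixture between -0.06 and 0.06 m and value of joint pad_r above 0.0025 m and value of joint each of pad_k, pad_m below 0.002 m and value of joint each of tag_k, tag_m, tag_r below 0.005 m))), for 0.1 s.
3. the right pad is pressed down at least 2.5 mm, the other two are not pressed, and no tag is down (((y of mount_k in the frame of fixture below -0.06 m and value of joint pad_k above 0.0025 m and value of joint each of pad_m, pad_r below 0.002 m and value of joint each of tag_k, tag_m, tag_r below 0.005 m) or (y of mount_m in the frame of fixture below -0.06 m and value of joint pad_m above 0.0025 m and value of joint each of pad_k, pad_r below 0.002 m and value of joint each of tag_k, tag_m, tag_r below 0.005 m) or (y of mount_r in the frame of fixture below -0.06 m and value of joint pad_r above 0.0025 m and value of joint each of pad_k, pad_m below 0.002 m and value of joint each of tag_k, tag_m, tag_r below 0.005 m))), for 0.1 s.
4. the orange tag of the softest mount is pushed down (value of joint tag_m above 0.012 m), for 0.1 s.
At the end, for the whole second after the job is handed in: The softest mount's orange tag is down by more than 12 mm of its 15 mm, the other two tags are still up (less than 5 mm down) and all three pads have come back up (less than 2 mm pressed) (value of joint tag_m above 0.012 m and value of joint each of tag_k, tag_r below 0.005 m and value of joint each of pad_k, pad_m, pad_r below 0.002 m); the robot touches nothing.
It fails at once if the tag of a mount that is not the softest is pushed down (5 mm or more) (value of joint any of tag_k, tag_r above 0.005 m).
It fails at once if a pad or tag is hit or pushed with more than 40 N (contact force between any of the arm, the fingers and mount_k above 40 N or contact force between any of the arm, the fingers and mount_m above 40 N or contact force between any of the arm, the fingers and mount_r above 40 N).
It fails at once if a loose thing is moved or lifted more than 10 mm (distance of any of collar, spacer, worm_wheel, indicator, vblock, oil_bottle from where it was at the start of the episode above 0.01 m).
It fails at once if the robot pushes against the vise (contact force between any of the arm, the fingers and vise above 5 N).
It also fails if it takes over 51 s, if anything falls off the work surface, if the arm or the gripper's body presses on something with over 40 N, if the wrist force passes 120 N, or if a joint passes its speed limit or range.

## Robot

A 6-joint arm with a two-finger parallel gripper is mounted at the origin on the work surface. World frame = base frame: x ahead of the robot, y to its left, z up, the work surface at z = 0. Lengths are in m, angles in degrees, forces in N, time in s.
With the tool pointing down it reaches from about 0.3 to 0.875 m from the base axis. Payload 4.2 kg.
Tool frame: the origin (TCP) lies at the very end of the fingers, on their centre line; the grasp point (between the pads) lies 19 mm behind it; z points along the fingers, y is the direction in which the jaws open and shut (so a half turn about z gives the same grasp; the last joint's range is limited). The gripper opens to 85 mm and grips with 20 to 120 N. Pads are 22 mm wide; open, the fingers measure 114 mm over their backs; the gripper's body (76 mm by 85 mm) begins 54 mm behind the grasp point. The pads swing forward as they close: fully open they stand 13 mm farther back than shut.
Start: joints at [-65.833, 18.312, 89.639, -0, 72.044, -1.146], TCP at [0.246, -0.52, 0.231] pointing down, gripper open.
Joint ranges: [-177.97, 177.97], [-48.28, 115.42], [12.27, 149.76], [-77.06, 257.06], [2.81, 150.46], [-146.56, 146.56]. Speed limits (degrees/s): [147.25, 147.25, 180, 180, 180, 180].

## Interface

Orientations are given as a 3x3 rotation matrix whose columns are the frame's x, y, z axes.
In Python, from rig import manip, eyes, sign_off gives the robot as it stands. The module is installed in compiled form; this text tells all that it offers.
- The arm moves only by the tool apply_moves, never from a script. Its argument "plan" is a list of rows, each a list of 2 entries, a list of its own where there are three numbers: the shift along the tool's x, y, z in mm, then the turn, a rotation vector about the tool's x, y, z in rad. In form: [[[tx, ty, tz], [ax, ay, az]], ...]. A call has exactly 8 rows; each row is the pose to reach, as a shift and turn from the pose commanded when the call began, along the tool's axes at that moment; what a row does not reach only later rows make up. A row lasts 1/12 s, in which the tool goes at most 41.7 mm and 7.16 degrees, less where a joint would pass 70% of its speed; a pose out of reach is approached as far as the arm can. A call with a gripper value outside its range is refused whole. "grip" is the gripper command: -1 is shut, 1 is fully open, values between are in proportion, set as the call begins (left out, the last holds). The fingers move at their own pace and stop on an object; the grip force is fixed at half the most. Time passes only in rows, so rows that repeat a pose let the fingers close, or fill a call up. It gives the time, the measured TCP pose, the force and the opening at its end, in the units of the state.
- manip.read_state(): the state, without advancing time (a new reading comes with each control period).
- eyes.grab_frame(name): name is "side" or "top" or "wrist"; returns a dict with "pixels" (420x560x3 uint8, red, green, blue), "intrinsics" (3x3 intrinsics, pixels), "rvec" (rotation vector, rad) and "tvec" (3), from world to camera coordinates, as OpenCV has them; the wrist camera has in their place "T_tool_cam" (4x4, takes a point from camera to tool coordinates, whose origin is the TCP and whose axes are the flange's). Camera axes: x right, y down, z forward; pixel columns grow to the right and rows downward; lengths in m; the calibration is good to about 2 mm. A picture is of the moment at which its call begins: read the wrist's pose just before it. There is no depth.
- sign_off(): hands the job in, once; it reports no verdict.
The state is a dict: "clock": time; "joints": joint angles; "joint_vel": joint speeds; "effort": joint torques, N m; "tool_pos": TCP position; "tcp_rot": TCP orientation; "wrist_force": force on the tool from outside, world axes, zero at the start; "torque": the same for the moment, N m; "grip_width": finger opening in m.
Only numpy, scipy, OpenCV 4.12 (cv2) and the standard library are available. Lean on these libraries where they do the work, as an engineer would, in place of code of your own. Each camera call takes 0.05 s, during which the arm holds its last target.

## Working session

There is one attempt and no reset: what is moved stays moved. The work goes in short steps, Python scripts to look and compute and a tool call to move; the robot and the scene stay as the last step left them, time stands still between calls to the robot, and variables do not carry over. Pictures are saved under pics/ and viewed, and the job is handed in when it is done.

Besides the shell and the picture viewer there is one more tool, called after "Request:" by a JSON object that holds its "op" and its "data", one argument or row to a line. apply_moves: Moves the arm, as the interface text tells. Its arguments: {"type":"object","properties":{"plan":{"type":"array"},"grip":{"type":"number"}},"required":["plan"]}

```bash
mkdir -p pics; python3 - <<'E'
from rig import manip, eyes
import cv2, pickle
s=manip.read_state(); print(s)
for n in ("top","side"):
    f=eyes.grab_frame(n); cv2.imwrite(f"pics/{n}0.png",f["pixels"][:,:,::-1]); pickle.dump(f,open(f"{n}0.pkl","wb"))
    print(n,f["intrinsics"],f["rvec"],f["tvec"])
E
```

```text
{'clock': 0.0, 'joints': array([-6.58325534e+01,  1.83514321e+01,  8.97087176e+01,  5.85791363e-04,
        7.20454280e+01, -1.14432124e+00]), 'joint_vel': array([ 0.02222148,  0.02289558,  0.00955858,  0.05209121, -0.04085616,
        0.00738977]), 'effort': array([ 1.41761600e-03, -4.15530145e+01, -2.34161460e+01,  4.52304153e-05,
        8.08623503e-03, -3.86517016e-06]), 'tool_pos': array([ 0.24564926, -0.51932891,  0.23046871]), 'tcp_rot': array([[ 9.03996125e-01,  4.27539998e-01, -7.45527052e-04],
       [ 4.27540646e-01, -9.03994556e-01,  1.68515354e-03],
       [ 4.65181477e-05, -1.84211539e-03, -9.99998302e-01]]), 'wrist_force': array([-0.0294018 , -0.43876478, -0.44818358]), 'torque': array([-0.02225827,  0.01301431, -0.03489122]), 'grip_width': 0.08531469102450435}
top [[429.77042724   0.         276.25822279]
 [  0.         429.77042724 209.19482114]
 [  0.           0.           1.        ]] [ 2.10449504 -2.14455048  0.17695213] [0.03174961 0.53653396 1.14720207]
side [[518.74505823   0.         288.74741809]
 [  0.         518.74505823 212.83744741]
 [  0.           0.           1.        ]] [ 0.95695789 -2.35163884  1.16031647] [0.40465265 0.28566725 1.10013206]
```

View pics/top0.png

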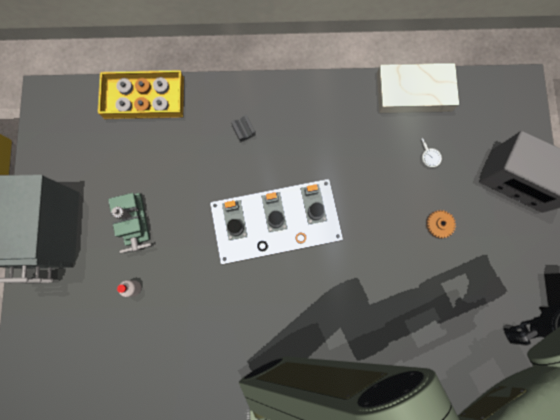

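View pics/side0.png

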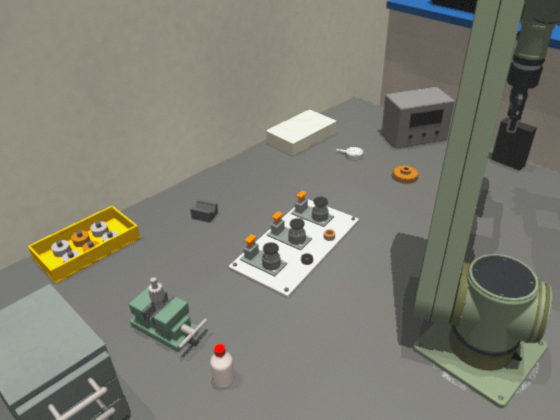

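The top view shows the white plate at about (212–340, 182–262). The pads are near (235,227), (276,219) and (316,210), with the tags above them at (231,205), (271,197) and (311,188). The side view shows the same row, and its left mount is nearest the vise. Next I'll measure these in both views.

```bash
cat > h.py <<'E'
import cv2, numpy as np, pickle
def ray(f,uv):
    R,_=cv2.Rodrigues(np.array(f["rvec"],float)); t=np.array(f["tvec"]).ravel()
    d=R.T@np.linalg.inv(f["intrinsics"])@np.array([uv[0],uv[1],1.]); return -R.T@t,d
def onplane(f,uv,z):
    o,d=ray(f,uv); return o+d*(z-o[2])/d[2]
def tri(f,a,g,b):
    o,d=ray(f,a);p,e=ray(g,b)
    d=d/np.linalg.norm(d);e=e/np.linalg.norm(e)
    s=np.linalg.lstsq(np.c_[d,-e],p-o,rcond=None)[0]
    A=o+d*s[0];B=p+e*s[1]; return (A+B)/2,np.linalg.norm(A-B)
E
python3 - <<'E'
from h import *
T=pickle.load(open("top0.pkl","rb"));S=pickle.load(open("side0.pkl","rb"))
np.set_printoptions(precision=4,suppress=True)
def blobs(f,roi):
    hsv=cv2.cvtColor(f["pixels"],cv2.COLOR_RGB2HSV)
    m=cv2.inRange(hsv,(5,150,90),(20,255,255))
    n,l,st,c=cv2.connectedComponentsWithStats(m)
    return [(c[i].round(1),st[i]) for i in range(1,n) if st[i][4]>20 and roi[0]<c[i][0]<roi[1] and roi[2]<c[i][1]<roi[3]]
tb=sorted(blobs(T,(205,325,175,215)),key=lambda a:a[0][0]); sb=sorted(blobs(S,(235,315,185,260)),key=lambda a:a[0][0])
for a,b in zip(tb,sb):
    print(a,b,onplane(T,a[0],.074),tri(T,a[0],S,b[0]))
# plate mask
g=cv2.cvtColor(T["pixels"],cv2.COLOR_RGB2HSV)
m=cv2.inRange(g,(0,0,150),(180,70,255)); m[:, :200]=0;m[:,350:]=0;m[:170]=0;m[275:]=0
m=cv2.morphologyEx(m,cv2.MORPH_CLOSE,np.ones((5,5)))
c=max(cv2.findContours(m,0,2)[0],key=cv2.contourArea)
r=cv2.minAreaRect(cv2.convexHull(c)); print(r)
P=[onplane(T,p,.012) for p in cv2.boxPoints(r)]; P=np.array(P);print(P,P.mean(0),[np.linalg.norm(P[i]-P[i-1]) for i in range(4)])
# pads dark
hs=g[:,:,2]; 
for u,v in((235,227),(276,219),(316,210)): print(onplane(T,(u,v),.074))
for n,f,(x0,x1,y0,y1) in(("t",T,(200,350,170,275)),("s",S,(225,365,180,295))):
    cv2.imwrite(f"pics/crop_{n}.png",cv2.resize(f["pixels"][y0:y1,x0:x1,::-1],None,fx=5,fy=5,interpolation=cv2.INTER_CUBIC))
E
```

```text
(array([229.7, 203.8]), array([225, 201,  10,   6,  46], dtype=int32)) (array([250.2, 240. ]), array([245, 234,  11,  14,  86], dtype=int32)) [0.5498 0.1481 0.074 ] (array([0.5523, 0.1499, 0.0663]), np.float64(0.002646147208472982))
(array([270.9, 195.7]), array([267, 193,   9,   6,  41], dtype=int32)) (array([276.8, 216.7]), array([272, 212,  10,  12,  69], dtype=int32)) [0.5701 0.0354 0.074 ] (array([0.5733, 0.0366, 0.0651]), np.float64(0.0033761502833693805))
(array([311.6, 187.5]), array([307, 185,  10,   6,  42], dtype=int32)) (array([300.9, 195.3]), array([297, 191,   9,  11,  58], dtype=int32)) [ 0.5908 -0.0765  0.074 ] (array([ 0.5936, -0.0762,  0.0664]), np.float64(0.002774802063250448))
((275.3461608886719, 220.73077392578125), (63.14938735961914, 124.7298583984375), 78.69007110595703)
[[ 0.5683  0.218   0.012 ]
 [ 0.6334 -0.1363  0.012 ]
 [ 0.4529 -0.1641  0.012 ]
 [ 0.3906  0.1814  0.012 ]] [0.5113 0.0247 0.012 ] [np.float64(0.18143974987184894), np.float64(0.3602486046149889), np.float64(0.18268250941210865), np.float64(0.35104528472154056)]
[0.4857 0.1337 0.074 ]
[0.5054 0.0226 0.074 ]
[ 0.528  -0.0864  0.074 ]
```

Request:
{"op": "apply_moves", "data": {
  "plan": [
    [[28, -27, 0], [0, 0, 0.05]],
    [[56, -54, 0], [0, 0, 0.1]],
    [[84, -82, 0], [0, 0, 0.15]],
    [[112, -109, 0], [0, 0, 0.2]],
    [[140, -137, 0], [0, 0, 0.26]],
    [[168, -164, 0], [0, 0, 0.26]],
    [[196, -192, 0], [0, 0, 0.26]],
    [[224, -219, 0], [0, 0, 0.26]]
  ],
  "grip": -1
}}

```text
clock: 0.77
tool_pos: [0.3546, -0.224, 0.2311]
tcp_rot: [[0.984, 0.18, -0.0], [0.18, -0.984, 0.0], [-0.0, -0.0, -1.0]]
wrist_force: [0.2, -1.1, -0.2]
grip_width: 0.0006
```

```bash
cat > go.py <<'E'
import sys,numpy as np
from rig import manip
s=manip.read_state();R=s["tcp_rot"];t=np.array([float(a) for a in sys.argv[1:4]])
np.set_printoptions(precision=4,suppress=True)
print(s["clock"],s["tool_pos"],s["wrist_force"],s["grip_width"]);print(R);print("shift mm",R.T@(t-s["tool_pos"])*1000,"yaw",np.degrees(np.arctan2(R[1,0],R[0,0])))
E
python3 go.py .4884 .1374 .12
```

```text
0.7667 [ 0.3546 -0.224   0.2311] [ 0.1504 -1.0565 -0.2301] 0.000565829763426052
[[ 0.9836  0.1802 -0.0003]
 [ 0.1802 -0.9836  0.0003]
 [-0.0002 -0.0004 -1.    ]]
shift mm [ 196.7847 -331.354   111.1868] yaw 10.380955858925518
```

Request:
{"op": "apply_moves", "data": {
  "plan": [
    [[20, -35, 0], [0, 0, 0]],
    [[40, -70, 0], [0, 0, 0]],
    [[60, -105, 0], [0, 0, 0]],
    [[80, -140, 0], [0, 0, 0]],
    [[100, -175, 0], [0, 0, 0]],
    [[120, -210, 0], [0, 0, 0]],
    [[130, -240, 0], [0, 0, 0]],
    [[130, -250, 0], [0, 0, 0]]
  ]
}}

```text
clock: 1.43
tool_pos: [0.4381, 0.047, 0.231]
tcp_rot: [[0.983, 0.185, 0.0], [0.185, -0.983, 0.001], [0.0, -0.001, -1.0]]
wrist_force: [0.4, -0.6, -0.5]
grip_width: -0.0001
```

```bash
python3 go.py .4884 .1374 .12; python3 - <<'E'
from rig import manip, eyes
import cv2, pickle
s=manip.read_state();f=eyes.grab_frame("wrist");f["s"]=s;pickle.dump(f,open("w1.pkl","wb"));cv2.imwrite("pics/w1.png",f["pixels"][:,:,::-1])
E
```

```text
1.4333 [0.4381 0.047  0.231 ] [ 0.4091 -0.6063 -0.5328] -0.00013208249555906197
[[ 0.9828  0.1846  0.0001]
 [ 0.1846 -0.9828  0.0015]
 [ 0.0003 -0.0015 -1.    ]]
shift mm [ 66.0423 -79.4008 111.1052] yaw 10.639641545943281
```

View pics/w1.png

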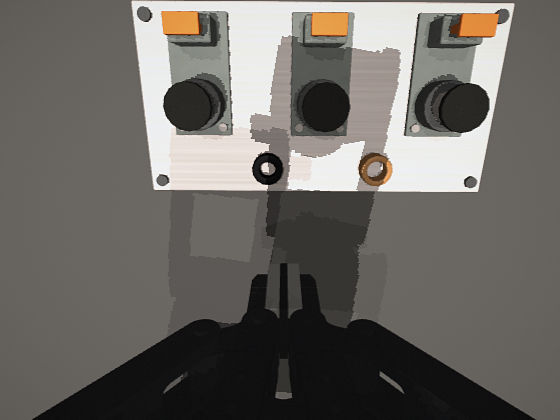

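The wrist view shows all three mounts with the shut fingers below them. The pad tops are near (188,105), (323,106) and (464,107), and the tag tops near (183,22), (329,24) and (477,25). I'll cast rays through these onto z = 74 mm.

```bash
python3 - <<'E'
from h import *
np.set_printoptions(precision=4,suppress=True)
f=pickle.load(open("w1.pkl","rb"));s=f["s"];X=f["T_tool_cam"];R=s["tcp_rot"]
def wp(uv,z):
    d=R@X[:3,:3]@np.linalg.inv(f["intrinsics"])@np.array([uv[0],uv[1],1.]);o=s["tool_pos"]+R@X[:3,3]
    return o+d*(z-o[2])/d[2]
im=f["pixels"];hsv=cv2.cvtColor(im,cv2.COLOR_RGB2HSV)
m=cv2.inRange(hsv,(5,150,200),(22,255,255));n,l,st,c=cv2.connectedComponentsWithStats(m)
for i in range(1,n):
    if st[i][4]>200 and c[i][1]<60:
        r=cv2.boxPoints(cv2.minAreaRect(np.argwhere(l==i)[:,::-1].astype(np.float32)))
        P=np.array([wp(p,.074) for p in r]);print("tag",c[i],st[i],wp(c[i],.074),[np.linalg.norm(P[k]-P[k-1]).round(4) for k in range(4)])
g=cv2.cvtColor(im,cv2.COLOR_RGB2GRAY)
m=(g<45).astype(np.uint8);m[:75]=0;m[140:]=0
m=cv2.morphologyEx(m,cv2.MORPH_OPEN,cv2.getStructuringElement(cv2.MORPH_ELLIPSE,(25,25)))
n,l,st,c=cv2.connectedComponentsWithStats(m)
for i in range(1,n):
    (x,y),rr=cv2.minEnclosingCircle(np.argwhere(l==i)[:,::-1].astype(np.float32));print("pad",c[i],st[i],rr,wp(c[i],.074),np.linalg.norm(wp((x+rr,y),.074)-wp((x-rr,y),.074)))
cv2.imwrite("pics/m.png",m*255)
E
```

```text
tag [179.8411  22.0837] [162  11  37  23 812] [0.5522 0.15   0.074 ] [np.float64(0.0151), np.float64(0.0273), np.float64(0.0151), np.float64(0.0278)]
tag [329.4107  23.463 ] [312  13  36  22 784] [0.5724 0.0374 0.074 ] [np.float64(0.0144), np.float64(0.0265), np.float64(0.0144), np.float64(0.027)]
tag [478.5129  24.4343] [460  14  39  22 776] [ 0.5928 -0.0748  0.074 ] [np.float64(0.0146), np.float64(0.0288), np.float64(0.0147), np.float64(0.0293)]
pad [188.2867 105.4705] [ 164   81   51   50 1932] 25.852079391479492 [0.4922 0.1377 0.074 ] 0.042474389480108926
pad [324.93   106.6362] [ 302   82   47   50 1872] 25.117881774902344 [0.5121 0.0272 0.074 ] 0.04128796835551023
pad [462.9336 107.2469] [ 439   83   49   50 1912] 26.348724365234375 [ 0.5326 -0.0844  0.074 ] 0.0432801507043146
```

The wrist and top views agree to within 3 mm. The spacing is 114 mm, the pads measure about 41–43 mm and the tags about 28 x 15 mm. I'll move above the left pad.

Request:
{"op": "apply_moves", "data": {
  "plan": [
    [[16, -20, 16], [0, 0, 0]],
    [[34, -40, 36], [0, 0, 0]],
    [[51, -60, 60], [0, 0, 0]],
    [[64, -76, 88], [0, 0, 0]],
    [[68, -80, 115], [0, 0, 0]],
    [[68, -80, 132], [0, 0, 0]],
    [[68, -80, 140], [0, 0, 0]],
    [[68, -80, 140], [0, 0, 0]]
  ]
}}

```text
clock: 2.15
tool_pos: [0.4883, 0.1328, 0.0895]
tcp_rot: [[0.984, 0.18, -0.005], [0.18, -0.984, -0.002], [-0.005, 0.001, -1.0]]
wrist_force: [1.2, 0.8, -0.8]
grip_width: -0.0
```

```bash
python3 go.py .49 .1385 .074;python3 - <<'E'
from rig import eyes
import cv2
f=eyes.grab_frame("side");cv2.imwrite("pics/s1.png",cv2.resize(f["pixels"][130:330,200:400,::-1],None,fx=3,fy=3))
E
python3 go.py .49 .1385 .074
```

```text
2.15 [0.4883 0.1328 0.0895] [ 1.2168  0.7966 -0.756 ] -2.011853107491274e-05
[[ 0.9837  0.18   -0.0046]
 [ 0.18   -0.9837 -0.0017]
 [-0.0049  0.0008 -1.    ]]
shift mm [ 2.7573 -5.3171 15.4671] yaw 10.367690770459445
2.2 [0.4894 0.1331 0.091 ] [-0.42    0.3822 -0.7363] 0.00012574085108301827
[[ 0.9837  0.1798 -0.0016]
 [ 0.1798 -0.9837 -0.0008]
 [-0.0017  0.0005 -1.    ]]
shift mm [ 1.5857 -5.1777 16.9451] yaw 10.356786679980475
```

View pics/s1.png

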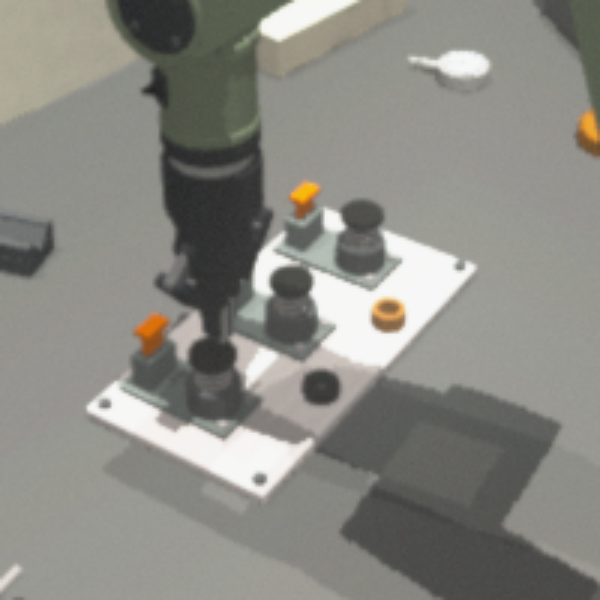

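The fingers stand directly over the left pad, at about (212,345) in the crop. I'll correct the last 5 mm sideways, then press slowly.

Request:
{"op": "apply_moves", "data": {
  "plan": [
    [[2, -3, 2], [0, 0, 0]],
    [[2, -5, 5], [0, 0, 0]],
    [[2, -5, 10], [0, 0, 0]],
    [[2, -5, 14], [0, 0, 0]],
    [[2, -5, 14], [0, 0, 0]],
    [[2, -5, 14], [0, 0, 0]],
    [[2, -5, 14], [0, 0, 0]],
    [[2, -5, 14], [0, 0, 0]]
  ]
}}

```text
clock: 2.87
tool_pos: [0.491, 0.1396, 0.0775]
tcp_rot: [[0.984, 0.181, 0.0], [0.181, -0.984, -0.0], [0.0, 0.0, -1.0]]
wrist_force: [0.3, -0.2, 0.6]
grip_width: 0.0
```

Request:
{"op": "apply_moves", "data": {
  "plan": [
    [[0, 0, 2], [0, 0, 0]],
    [[0, 0, 4], [0, 0, 0]],
    [[0, 0, 6], [0, 0, 0]],
    [[0, 0, 8], [0, 0, 0]],
    [[0, 0, 10], [0, 0, 0]],
    [[0, 0, 10], [0, 0, 0]],
    [[0, 0, 10], [0, 0, 0]],
    [[0, 0, 10], [0, 0, 0]]
  ]
}}

```text
clock: 3.53
tool_pos: [0.4911, 0.1396, 0.0675]
tcp_rot: [[0.984, 0.181, 0.001], [0.181, -0.984, 0.0], [0.001, 0.0, -1.0]]
wrist_force: [0.3, 0.2, 2.3]
grip_width: 0.0001
```

```bash
python3 go.py .49 .1385 .074
```

```text
3.5333 [0.4911 0.1396 0.0675] [0.2805 0.1694 2.3362] 6.841565508917316e-05
[[ 0.9835  0.1808  0.0005]
 [ 0.1808 -0.9835  0.    ]
 [ 0.0005  0.     -1.    ]]
shift mm [-1.26    0.9115 -6.5405] yaw 10.415624665004163
```

Request:
{"op": "apply_moves", "data": {
  "plan": [
    [[0, 0, 2], [0, 0, 0]],
    [[0, 0, 4], [0, 0, 0]],
    [[0, 0, 5], [0, 0, 0]],
    [[0, 0, 5], [0, 0, 0]],
    [[0, 0, 5], [0, 0, 0]],
    [[0, 0, 5], [0, 0, 0]],
    [[0, 0, 5], [0, 0, 0]],
    [[0, 0, 5], [0, 0, 0]]
  ]
}}

```text
clock: 4.2
tool_pos: [0.4911, 0.1396, 0.0624]
tcp_rot: [[0.984, 0.181, 0.001], [0.181, -0.984, 0.0], [0.001, 0.0, -1.0]]
wrist_force: [0.4, 0.1, 4.2]
grip_width: -0.0002
```

```bash
python3 - <<'E'
from rig import manip, eyes
import cv2
f=eyes.grab_frame("side");cv2.imwrite("pics/s2.png",cv2.resize(f["pixels"][180:300,220:360,::-1],None,fx=5,fy=5))
for i in range(4): s=manip.read_state();print(s["clock"],s["tool_pos"],s["wrist_force"])
E
```

```text
4.25 [0.49106637 0.13960305 0.06240804] [1.11807371 0.42247368 4.71435876]
4.25 [0.49106637 0.13960305 0.06240804] [1.11807371 0.42247368 4.71435876]
4.25 [0.49106637 0.13960305 0.06240804] [1.11807371 0.42247368 4.71435876]
4.25 [0.49106637 0.13960305 0.06240804] [1.11807371 0.42247368 4.71435876]
```

View pics/s2.png

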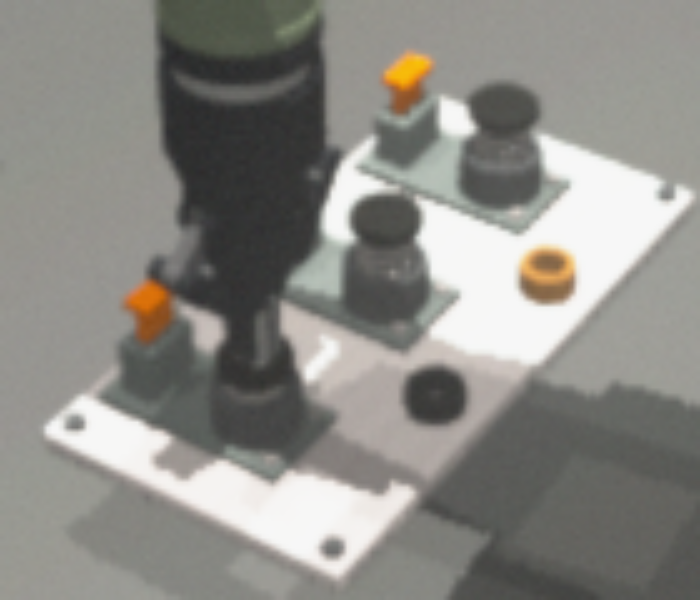

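The crop shows the left pad pressed well down at (255,375). At 11.6 mm the force is about 4.4 N, which fits roughly 300 N/m. I'll lift and move to the middle pad, 115 mm along tool +y.

Request:
{"op": "apply_moves", "data": {
  "plan": [
    [[0, 0, -8], [0, 0, 0]],
    [[0, 0, -20], [0, 0, 0]],
    [[0, 0, -32], [0, 0, 0]],
    [[0, 10, -36], [0, 0, 0]],
    [[0, 35, -36], [0, 0, 0]],
    [[0, 65, -36], [0, 0, 0]],
    [[0, 95, -36], [0, 0, 0]],
    [[-1, 114, -36], [0, 0, 0]]
  ]
}}

```text
clock: 4.92
tool_pos: [0.51, 0.0245, 0.0978]
tcp_rot: [[0.984, 0.18, -0.002], [0.18, -0.984, -0.001], [-0.002, 0.001, -1.0]]
wrist_force: [0.1, 0.0, -0.8]
grip_width: 0.0
```

Request:
{"op": "apply_moves", "data": {
  "plan": [
    [[0, 0, 0], [0, 0, 0]],
    [[0, 0, 3], [0, 0, 0]],
    [[0, 0, 9], [0, 0, 0]],
    [[0, 0, 15], [0, 0, 0]],
    [[0, 0, 20], [0, 0, 0]],
    [[0, 0, 20], [0, 0, 0]],
    [[0, 0, 20], [0, 0, 0]],
    [[0, 0, 20], [0, 0, 0]]
  ]
}}

```text
clock: 5.58
tool_pos: [0.5105, 0.0277, 0.0782]
tcp_rot: [[0.983, 0.182, -0.0], [0.182, -0.983, -0.0], [-0.0, 0.0, -1.0]]
wrist_force: [-0.6, 0.3, 0.8]
grip_width: 0.0001
```

```bash
python3 go.py .511 .0257 .074
```

```text
5.5833 [0.5105 0.0277 0.0782] [-0.5629  0.3232  0.8498] 9.43697060834768e-05
[[ 0.9834  0.1816 -0.0001]
 [ 0.1816 -0.9834 -0.0001]
 [-0.0001  0.     -1.    ]]
shift mm [0.1271 2.0619 4.2357] yaw 10.46132721824021
```

Now down to z ≈ 67.5 mm, then 62.4 mm, the same heights I used on the left pad.

Request:
{"op": "apply_moves", "data": {
  "plan": [
    [[0, 2, 2], [0, 0, 0]],
    [[0, 2, 4], [0, 0, 0]],
    [[0, 2, 7], [0, 0, 0]],
    [[0, 2, 9], [0, 0, 0]],
    [[0, 2, 11], [0, 0, 0]],
    [[0, 2, 11], [0, 0, 0]],
    [[0, 2, 11], [0, 0, 0]],
    [[0, 2, 11], [0, 0, 0]]
  ]
}}

```text
clock: 6.25
tool_pos: [0.5112, 0.0253, 0.0677]
tcp_rot: [[0.984, 0.181, 0.001], [0.181, -0.984, -0.0], [0.001, 0.0, -1.0]]
wrist_force: [-0.9, -0.0, 4.0]
grip_width: -0.0001
```

Request:
{"op": "apply_moves", "data": {
  "plan": [
    [[0, 0, 2], [0, 0, 0]],
    [[0, 0, 4], [0, 0, 0]],
    [[0, 0, 5], [0, 0, 0]],
    [[0, 0, 5], [0, 0, 0]],
    [[0, 0, 5], [0, 0, 0]],
    [[0, 0, 5], [0, 0, 0]],
    [[0, 0, 5], [0, 0, 0]],
    [[0, 0, 5], [0, 0, 0]]
  ]
}}

```text
clock: 6.92
tool_pos: [0.5112, 0.0252, 0.063]
tcp_rot: [[0.984, 0.181, 0.001], [0.181, -0.984, -0.0], [0.001, 0.0, -1.0]]
wrist_force: [-0.4, -0.5, 7.0]
grip_width: -0.0001
```

The middle pad reads 7.0 N at 11 mm, so about 600 N/m. Now the right pad.

Request:
{"op": "apply_moves", "data": {
  "plan": [
    [[0, 0, -8], [0, 0, 0]],
    [[0, 0, -20], [0, 0, 0]],
    [[0, 0, -32], [0, 0, 0]],
    [[0, 10, -36], [0, 0, 0]],
    [[0, 35, -36], [0, 0, 0]],
    [[0, 65, -36], [0, 0, 0]],
    [[0, 95, -36], [0, 0, 0]],
    [[0, 114, -36], [0, 0, 0]]
  ]
}}

```text
clock: 7.58
tool_pos: [0.5314, -0.0896, 0.0979]
tcp_rot: [[0.984, 0.18, -0.001], [0.18, -0.984, -0.001], [-0.001, 0.001, -1.0]]
wrist_force: [0.8, 0.3, -0.4]
grip_width: -0.0001
```

Request:
{"op": "apply_moves", "data": {
  "plan": [
    [[0, 0, 0], [0, 0, 0]],
    [[0, 0, 3], [0, 0, 0]],
    [[0, 0, 9], [0, 0, 0]],
    [[0, 0, 15], [0, 0, 0]],
    [[0, 0, 20], [0, 0, 0]],
    [[0, 0, 20], [0, 0, 0]],
    [[0, 0, 20], [0, 0, 0]],
    [[0, 0, 20], [0, 0, 0]]
  ]
}}

```text
clock: 8.25
tool_pos: [0.5315, -0.0864, 0.0783]
tcp_rot: [[0.983, 0.182, 0.0], [0.182, -0.983, -0.0], [0.0, 0.0, -1.0]]
wrist_force: [0.1, -0.1, -0.5]
grip_width: -0.0002
```

```bash
python3 go.py .532 -.087 .074
```

```text
8.25 [ 0.5315 -0.0864  0.0783] [ 0.0901 -0.1378 -0.5447] -0.000194106092268948
[[ 0.9834  0.1816  0.    ]
 [ 0.1816 -0.9834 -0.0001]
 [ 0.      0.0001 -1.    ]]
shift mm [0.3458 0.6878 4.2982] yaw 10.461554580700325
```

Request:
{"op": "apply_moves", "data": {
  "plan": [
    [[0, 1, 2], [0, 0, 0]],
    [[0, 1, 4], [0, 0, 0]],
    [[0, 1, 7], [0, 0, 0]],
    [[0, 1, 9], [0, 0, 0]],
    [[0, 1, 11], [0, 0, 0]],
    [[0, 1, 11], [0, 0, 0]],
    [[0, 1, 11], [0, 0, 0]],
    [[0, 1, 11], [0, 0, 0]]
  ]
}}

```text
clock: 8.92
tool_pos: [0.532, -0.0879, 0.0682]
tcp_rot: [[0.984, 0.181, 0.001], [0.181, -0.984, -0.0], [0.001, 0.0, -1.0]]
wrist_force: [-1.7, 0.0, 8.1]
grip_width: -0.0
```

Request:
{"op": "apply_moves", "data": {
  "plan": [
    [[0, 0, 2], [0, 0, 0]],
    [[0, 0, 4], [0, 0, 0]],
    [[0, 0, 5], [0, 0, 0]],
    [[0, 0, 5], [0, 0, 0]],
    [[0, 0, 5], [0, 0, 0]],
    [[0, 0, 5], [0, 0, 0]],
    [[0, 0, 5], [0, 0, 0]],
    [[0, 0, 5], [0, 0, 0]]
  ]
}}

```text
clock: 9.58
tool_pos: [0.5321, -0.0879, 0.0639]
tcp_rot: [[0.984, 0.181, 0.002], [0.181, -0.984, -0.0], [0.002, 0.001, -1.0]]
wrist_force: [-2.4, 1.1, 12.4]
grip_width: 0.0
```

The right pad reads 12.4 N at 10 mm, so about 1100 N/m. The left mount is clearly the softest, and its tag is at about (0.552, 0.150). I'll lift and travel there.

Request:
{"op": "apply_moves", "data": {
  "plan": [
    [[0, 0, -8], [0, 0, 0]],
    [[0, 0, -20], [0, 0, 0]],
    [[0, 0, -40], [0, 0, 0]],
    [[0, -20, -50], [0, 0, 0]],
    [[10, -55, -50], [0, 0, 0]],
    [[25, -90, -50], [0, 0, 0]],
    [[40, -125, -50], [0, 0, 0]],
    [[55, -160, -50], [0, 0, 0]]
  ]
}}

```text
clock: 10.25
tool_pos: [0.5567, 0.0809, 0.1123]
tcp_rot: [[0.984, 0.18, 0.0], [0.18, -0.984, -0.0], [0.0, 0.0, -1.0]]
wrist_force: [1.1, -0.5, -0.1]
grip_width: -0.0002
```

Request:
{"op": "apply_moves", "data": {
  "plan": [
    [[4, -30, 0], [0, 0, 0]],
    [[7, -55, 0], [0, 0, 0]],
    [[7, -70, 0], [0, 0, 0]],
    [[7, -70, 5], [0, 0, 0]],
    [[7, -70, 12], [0, 0, 0]],
    [[7, -70, 20], [0, 0, 0]],
    [[7, -70, 20], [0, 0, 0]],
    [[7, -70, 20], [0, 0, 0]]
  ]
}}

```text
clock: 10.92
tool_pos: [0.5506, 0.1484, 0.0913]
tcp_rot: [[0.984, 0.179, -0.002], [0.179, -0.984, -0.001], [-0.002, 0.0, -1.0]]
wrist_force: [0.3, 0.1, 0.3]
grip_width: -0.0
```

```bash
python3 - <<'E'
from rig import eyes
import cv2
f=eyes.grab_frame("side");cv2.imwrite("pics/s3.png",cv2.resize(f["pixels"][180:300,220:360,::-1],None,fx=5,fy=5))
E
python3 go.py .5517 .150 .074
```

```text
10.9667 [0.551  0.1486 0.0918] [ 0.5136 -0.0302  0.1223] -7.415336161935763e-05
[[ 0.9838  0.1793 -0.0008]
 [ 0.1793 -0.9838 -0.0004]
 [-0.0009  0.0003 -1.    ]]
shift mm [ 0.968  -1.2963 17.8293] yaw 10.329767182456383
```

View pics/s3.png

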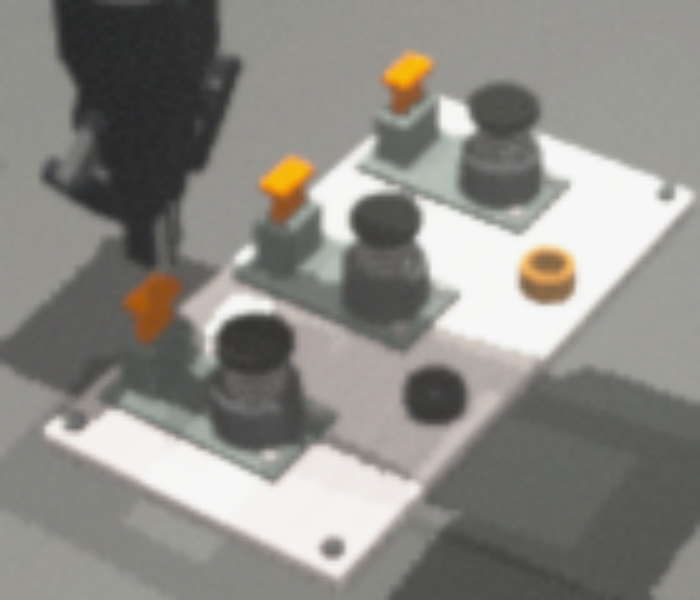

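All three pads are back up, all tags are up, and the fingers hang over the left tag at about (152,285). Now I'll push it down slowly.

Request:
{"op": "apply_moves", "data": {
  "plan": [
    [[1, -1, 5], [0, 0, 0]],
    [[1, -1, 10], [0, 0, 0]],
    [[1, -1, 14], [0, 0, 0]],
    [[1, -1, 17], [0, 0, 0]],
    [[1, -1, 19], [0, 0, 0]],
    [[1, -1, 21], [0, 0, 0]],
    [[1, -1, 23], [0, 0, 0]],
    [[1, -1, 25], [0, 0, 0]]
  ]
}}

```text
clock: 11.63
tool_pos: [0.5516, 0.1507, 0.0673]
tcp_rot: [[0.983, 0.181, -0.0], [0.181, -0.983, -0.0], [-0.0, 0.0, -1.0]]
wrist_force: [-2.2, -1.1, 1.7]
grip_width: 0.0002
```

Request:
{"op": "apply_moves", "data": {
  "plan": [
    [[0, 0, 1], [0, 0, 0]],
    [[0, 0, 2], [0, 0, 0]],
    [[0, 0, 3], [0, 0, 0]],
    [[0, 0, 4], [0, 0, 0]],
    [[0, 0, 5], [0, 0, 0]],
    [[0, 0, 6], [0, 0, 0]],
    [[0, 0, 6], [0, 0, 0]],
    [[0, 0, 6], [0, 0, 0]]
  ]
}}

```text
clock: 12.3
tool_pos: [0.5523, 0.151, 0.0612]
tcp_rot: [[0.984, 0.181, 0.001], [0.181, -0.984, 0.0], [0.001, -0.0, -1.0]]
wrist_force: [-0.5, 0.3, -0.8]
grip_width: 0.0004
```

Request:
{"op": "apply_moves", "data": {
  "plan": [
    [[0, 0, 0.5], [0, 0, 0]],
    [[0, 0, 1], [0, 0, 0]],
    [[0, 0, 1.5], [0, 0, 0]],
    [[0, 0, 2], [0, 0, 0]],
    [[0, 0, 2.5], [0, 0, 0]],
    [[0, 0, 3], [0, 0, 0]],
    [[0, 0, 3], [0, 0, 0]],
    [[0, 0, 3], [0, 0, 0]]
  ]
}}

```text
clock: 12.97
tool_pos: [0.5525, 0.151, 0.059]
tcp_rot: [[0.984, 0.181, 0.002], [0.181, -0.984, 0.001], [0.002, -0.0, -1.0]]
wrist_force: [0.2, 0.8, 5.0]
grip_width: -0.0002
```

```bash
python3 - <<'E'
from rig import eyes
import cv2
f=eyes.grab_frame("side");cv2.imwrite("pics/s4.png",cv2.resize(f["pixels"][180:300,220:360,::-1],None,fx=5,fy=5))
E
python3 go.py .5517 .150 .074
```

```text
13.0167 [0.5525 0.151  0.059 ] [0.3232 1.0666 4.9893] -0.0003225410516547453
[[ 0.9835  0.1807  0.0017]
 [ 0.1807 -0.9835  0.0005]
 [ 0.0018 -0.0002 -1.    ]]
shift mm [ -0.9039   0.8545 -15.0419] yaw 10.41211615479239
```

View pics/s4.png

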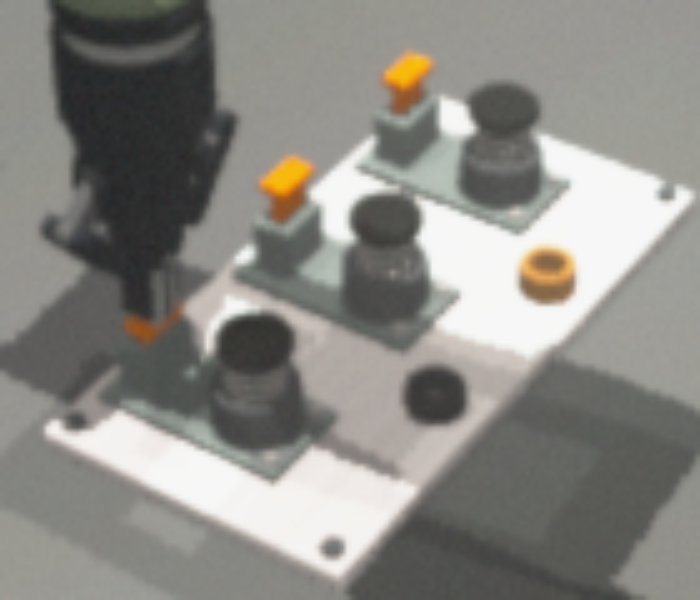

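The tag is pushed down at (150,325), and the tip is at z = 59.0 mm. That is 15 mm of travel, with the force rising to 5 N, so it is on its stop. I'll retract.

Request:
{"op": "apply_moves", "data": {
  "plan": [
    [[0, 0, -5], [0, 0, 0]],
    [[0, 0, -15], [0, 0, 0]],
    [[0, 0, -35], [0, 0, 0]],
    [[0, 0, -65], [0, 0, 0]],
    [[0, 0, -95], [0, 0, 0]],
    [[0, 0, -120], [0, 0, 0]],
    [[-30, 0, -130], [0, 0, 0]],
    [[-50, 0, -130], [0, 0, 0]]
  ]
}}

```text
clock: 13.68
tool_pos: [0.503, 0.1418, 0.1916]
tcp_rot: [[0.984, 0.181, 0.005], [0.181, -0.984, 0.001], [0.005, -0.0, -1.0]]
wrist_force: [0.1, -0.7, -0.3]
grip_width: 0.0
```

Request:
{"op": "apply_moves", "data": {
  "plan": [
    [[-30, 0, 0], [0, 0, 0]],
    [[-60, 20, 0], [0, 0, 0]],
    [[-80, 40, 0], [0, 0, 0]],
    [[-90, 60, 0], [0, 0, 0]],
    [[-90, 70, 0], [0, 0, 0]],
    [[-90, 70, 0], [0, 0, 0]],
    [[-90, 70, 0], [0, 0, 0]],
    [[-90, 70, 0], [0, 0, 0]]
  ]
}}

```text
clock: 14.35
tool_pos: [0.4276, 0.0573, 0.1884]
tcp_rot: [[0.984, 0.181, 0.001], [0.181, -0.984, 0.0], [0.001, -0.0, -1.0]]
wrist_force: [0.2, -0.5, -0.8]
grip_width: 0.0001
```

```bash
python3 - <<'E'
from rig import eyes
import cv2,numpy as np
f=eyes.grab_frame("side");w=eyes.grab_frame("wrist")
a=cv2.resize(f["pixels"][180:300,220:360],(400,343));b=cv2.resize(w["pixels"],(400,300));b=np.vstack([b,np.zeros((43,400,3),np.uint8)])
cv2.imwrite("pics/s5.png",np.hstack([a,b])[:,:,::-1])
E
python3 go.py .5517 .150 .074
```

```text
14.45 [0.4274 0.0574 0.1882] [ 1.1904 -0.4669  0.2578] 0.0002779637101020835
[[ 0.9834  0.1816 -0.0001]
 [ 0.1816 -0.9834  0.0002]
 [-0.0001 -0.0002 -1.    ]]
shift mm [139.0702 -68.4793 114.21  ] yaw 10.461483217230057
```

View pics/s5.png

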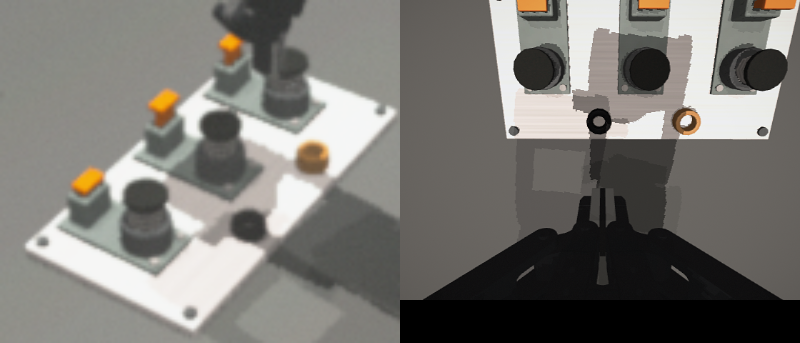

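The left tag is down at (88,183). The middle tag (163,107) and right tag (230,48) are still up, all pads have returned, and the collar and spacer haven't moved. The arm is clear, so I'll hand in.

```bash
python3 -c "
from rig import sign_off
print(sign_off())"
```

```text
the job is handed in; nothing more can be done
None
```

The left mount is the softest. I pushed only its orange tag down, moved clear and handed the job in at about 14.5 s of the 51 s allowed. The hand-in reports no verdict.

I pressed the pads left, middle, right with the shut fingertips:

| Mount | Force | Travel | Nearest stated stiffness |
|---|---|---|---|
| Left | 4.2–4.7 N | 11.6 mm | 300 N/m |
| Middle | 7.0 N | 11 mm | 600 N/m |
| Right | 12.4 N | 10 mm | 1100 N/m |

- **Tag:** the left tag stopped with the fingertips at z = 59.0 mm, which is 15 mm of travel, and the force rose to 5 N there.
- **Final pictures:** the left tag is down and the other two are up. All pads are back up, the collar and spacer are in place, and the gripper is about 190 mm up, touching nothing.
- **Not rechecked:** I didn't look again at the worm wheel, indicator, V-block, oil bottle or vise at the end; the arm passed well above or away from them.
- **Disagreements:** camera views differed by up to about 3–4 mm on pad and tag positions, and nothing else disagreed.

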